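Lock the bean hopper onto the coffee grinder

ROBOT

A 7-joint arm with a two-finger parallel gripper is mounted at the origin on a cart in front of the work surface, level with it; the furniture and walls round the work are solid. World frame = base frame: x ahead of the robot, y to its left, z up, the work surface at z = 0. Lengths are in m, angles in rad, forces in N, time in s.
With the tool pointing down it reaches from about 0.35 to 0.9 m from the base axis. Payload 8.1 kg.
Tool frame: the origin (TCP) lies at the very end of the fingers, on their centre line; the grasp point (between the pads) lies 19 mm behind it; z points along the fingers, y is the line along which they close (so a half turn about z gives the same grasp; the last joint's range is limited). The gripper opens to 92 mm and grips with 3 to 60 N. Pads are 19 mm wide; open, the fingers measure 130 mm over their backs; the gripper's body (75 mm by 190 mm) begins 47 mm behind the grasp point.
Start: joints at [1.136, 0.434, 0.025, 1.573, -0.012, 1.134, -0.075], TCP at [0.204, -0.591, 0.227] pointing down, gripper open.
Joint ranges: [-2.62, 2.62], [-0.44, 2.09], [-1.27, 1.32], [0.08, 2.57], [-1.32, 4.46], [0.12, 2], [-2.74, 2.74]. Speed limits (rad/s): [2.22, 2.22, 3.01, 3.01, 3.14, 3.14, 3.14].

INTERFACE

Orientations are given as a 3x3 rotation matrix whose columns are the frame's x, y, z axes.
In Python, from cell import ctrl gives the robot as it stands. The module is installed in compiled form; this text tells all that it offers.
- The arm moves only by the tool apply_moves, never from a script. Its argument "rows" is text: rows parted by semicolons, each of 7 numbers parted by spaces: the shift along the tool's x, y, z in cm, then the turn, a rotation vector about the tool's x, y, z in rad, then the opening, from 0 (shut) to 1 (fully open). In form: tx ty tz ax ay az grip; .... A call has 1 to 20 rows; each row is the pose to reach, as a shift and turn from the pose commanded when the call began, along the tool's axes at that moment; what a row does not reach only later rows make up. A row lasts 1/12 s, in which the tool goes at most 41.7 mm and 7.16 degrees, less where a joint would pass 70% of its speed; a pose out of reach is approached as far as the arm can. A call with a gripper value outside its range is refused whole. The fingers move at their own pace and stop on an object; "force" is the grip in N (left out, the last holds). Time passes only in rows, so rows that repeat a pose let the fingers close. It gives the time, the measured TCP pose, the force, the opening and the grip force at its end, in the units of the state.
- ctrl.sense(): the state, without advancing time (a new reading comes with each control period).
- ctrl.read_camera(name): name is "side" or "top"; returns the picture (480x640x3 uint8, red, green, blue); there is no depth.
- ctrl.camera_params(name): a dict with "mtx" (3x3 intrinsics, pixels), "extrinsics" (4x4, takes a point from world to camera coordinates). Camera axes: x right, y down, z forward; pixel columns grow to the right and rows downward; lengths in m; the calibration is good to about 2 mm. A picture is of the moment at which its call begins. camera_params takes no time and is no camera call.
- ctrl.job_done(): hands the job in; it is judged then, once.
The state is a dict: "clock": time; "joints": joint angles; "qd": joint speeds; "effort": joint torques, N m; "tool_pos": TCP position; "tcp_rot": TCP orientation; "wrist_force": force on the tool from outside, world axes, zero at the start; "moment": the same for the moment, N m; "gripper_width": finger opening in m; "grasp_force": force on a finger pad.
Only numpy, scipy, OpenCV 4.12 (cv2) and the standard library are available. Lean on these libraries where they do the work, as an engineer would, in place of code of your own. Each camera call takes 0.05 s, during which the arm holds its last target. There are 200 camera calls.

TASK

The coffee grinder has been cleaned and its bean hopper stands beside it. Put the hopper back: set it in the sloping throat with its two lugs in the gaps, push it down along the slope against the spring, give it a quarter-turn clockwise as far as it goes and let go, so that it rises into its lock; then switch the grinder on with the rocker on its front console. Leave everything else on the worktop where it stands.

Things in the scene. Friction and masses are not known exactly. Their poses are not given: they have to be found in the camera images.
- hopper_fin (a point): Centre of the grip fin of the loose bean hopper (0.38 kg, 142 mm tall, starts upright on the worktop; clear cup, pale wooden lid 81 mm across). The wooden fin on the lid is 56 mm long (along x), 16 mm thick (y), 32 mm high; this point is on the hopper's axis, 126 mm above its underside, 16 mm above the lid. z: up the axis. Same after half a turn.
- hopper_foot (a point): Centre of the hopper's underside, axes as hopper_fin. The foot is a black round spigot 48 mm across, 22 mm high, under a flange 81 mm across. At its bottom two lugs stick out along +x and -x, below the fin's ends, to 32 mm from the axis; each 12 mm wide, 8 mm high. A small tab on the flange stands over each.
- throat: Bayonet throat at the top of the grinder's head, a fixed aluminium collar 88 mm across, opening 53 mm. Origin: centre of the rim's flat top. z: out along its axis, leaning 30 degrees from vertical towards the grinder's front; y: level, across the grinder; x: away from the front, up the slope. The hopper's foot goes in along -z and turns about z.
- throat_gap (a point): Point on the rim's level, at y = +31 mm in the throat's frame, in one of the two entry gaps for the lugs; the other lies opposite, at -y. Each gap is about 18 mm wide and reaches 35 mm from the axis. The fin lies along the throat's y axis when the lugs enter. Axes as throat.
- throat_lock (a point): Point on the rim's level, at x = +31 mm in the throat's frame, over one of the two locks; the other lies at -x. From the gaps the lugs turn clockwise (seen from outside; +y to +x, -y to -x) below the 12 mm thick lip to an end stop; there the lip has a notch, 3 mm deep, in its underside. Locked, the fin lies along the throat's x axis, foot 17 mm below the rim.
- spring_plate (a joint): Travel of the spring plate in the throat, m: 0 free (its top 10 mm below the rim), negative as the foot pushes it in. Let go in the gaps the hopper stays up, unlocked, foot about 10 mm below the rim. The foot must be over 20 mm below the rim to turn; at 22 mm (plate -0.012) the flange meets the rim, a firm stop; the spring then pushes back with 14 N, 10 N when locked.
- rocker_near (a point): Middle of the raised end of the black rocker switch (56 x 30 mm) on the console at the grinder's front foot, on its top, 20 mm in front of its hinge, 63 mm above the worktop. x: to the rear end, z: out of its top. Press this end down 7 mm (3 N, firm stop). The console's top is 45 mm above the worktop. The fitted hopper overhangs from 50 mm behind the hinge: lean the hand towards the front.
- rocker (a joint): Angle of the rocker, rad: about 0 off (front end raised), 0.34 fully on (front end pressed down). It stays where it is left.
- mug: White mug, 95 mm tall, loose; origin at its underside. A bystander.
- honey: Honey jar, 66 mm across, 102 mm tall, loose; origin at its underside. A bystander.
- spice_dark: Spice jar with dark cap, 44 mm across, 96 mm tall, loose; origin at its underside. A bystander.
- spice_white: White spice jar, 47 mm across, 98 mm tall, loose; origin at its underside. A bystander.
- pepper: Pepper mill, 44 mm across, 90 mm tall, loose; origin at its underside. A bystander.
- tea: Flat green tea carton, 95 x 150 x 30 mm, loose; origin at its underside. A bystander.

How it is judged:
On the way, in this order (a step that is already met when the one before it is completed fails the run):
1. the hopper stands in the throat and is pushed down against the spring, its lugs below the lip (z of hopper_foot in the frame of throat below -0.0195 m and distance between hopper_foot and throat below 0.026 m and angle between the z axis of hopper_foot and the z axis of throat, either way round below 0.1 rad), for 0.1 s.
2. the hopper is turned a quarter, let go and held in its lock by the spring (z of hopper_foot in the frame of throat between -0.0188 and -0.0153 m and angle between the x axis of hopper_foot and the x axis of throat, either way round below 0.16 rad and contact force between the fingers and hopper below 0.1 N), for 0.2 s.
3. the rocker is switched on (value of joint rocker above 0.24 rad), for 0.1 s.
At the end, for the whole second after the job is handed in: The hopper is locked in the throat: its foot 15.3 to 18.8 mm below the rim (held up in the notches by the spring), its fin within 0.16 rad of the throat's x axis, either way round, its axis within 0.08 rad of the throat's, at rest; and the rocker is on (beyond 0.24 rad) (z of hopper_foot in the frame of throat between -0.0188 and -0.0153 m and angle between the x axis of hopper_foot and the x axis of throat, either way round below 0.16 rad and angle between the z axis of hopper_foot and the z axis of throat, either way round below 0.08 rad and value of joint rocker above 0.24 rad and linear speed of hopper below 0.026 m/s); the robot touches nothing.
It fails at once if a bystander (mug, honey jar, two spice jars, pepper mill, tea box) is moved more than 30 mm (distance of any of mug, honey, spice_dark, spice_white, pepper, tea from where it was at the start of the episode above 0.03 m).
It also fails if it takes over 58 s, if anything falls off the work surface, if the arm or the gripper's body presses on something with over 40 N, if the wrist force passes 120 N, or if a joint passes its speed limit or range.

## Working session

There is one attempt and no reset: what is moved stays moved. The work goes in short steps, Python scripts to look and compute and a tool call to move; the robot and the scene stay as the last step left them, time stands still between calls to the robot, and variables do not carry over. Pictures are saved under pics/ and viewed, at most 13 in all, crops included, and the job is handed in when it is done.

Besides the shell and the picture viewer there is one more tool, called by a JSON object that holds its "op" and its "data". apply_moves: Moves the arm, as the interface text tells. Its arguments: {"type":"object","properties":{"rows":{"type":"string"},"force":{"type":"number"}},"required":["rows"]}

```bash
mkdir -p pics; python3 - <<'E'
from cell import ctrl
import cv2,numpy as np
np.set_printoptions(precision=4,suppress=True)
for n in("side","top"):
    im=ctrl.read_camera(n); cv2.imwrite(f"pics/{n}0.png",im[:,:,::-1])
    p=ctrl.camera_params(n); print(n,p["mtx"],p["extrinsics"])
s=ctrl.sense();print(s)
E
```

```text
side [[548.2142   0.     320.2434]
 [  0.     548.2142 240.6426]
 [  0.       0.       1.    ]] [[-0.8204 -0.5718 -0.0023  0.4272]
 [-0.376   0.5425 -0.7512  0.3639]
 [ 0.4308 -0.6154 -0.6601  1.1559]
 [ 0.      0.      0.      1.    ]]
top [[504.6327   0.     323.4927]
 [  0.     504.6327 239.6194]
 [  0.       0.       1.    ]] [[ 0.0108 -0.9999  0.0031 -0.1048]
 [-0.9892 -0.0112 -0.1461  0.5607]
 [ 0.1462 -0.0015 -0.9893  1.5869]
 [ 0.      0.      0.      1.    ]]
{'clock': 0.1, 'joints': array([ 1.1364,  0.4351,  0.025 ,  1.574 , -0.0116,  1.134 , -0.0751]), 'qd': array([ 0.0014, -0.0011, -0.0002, -0.0002,  0.0003, -0.0017, -0.    ]), 'effort': array([  0.0029, -66.9126,   0.988 , -31.515 ,  -0.0605,   0.0373,
         0.0001]), 'tool_pos': array([ 0.2034, -0.5905,  0.226 ]), 'tcp_rot': array([[ 0.9455,  0.3256, -0.0006],
       [ 0.3256, -0.9455,  0.0013],
       [-0.0001, -0.0014, -1.    ]]), 'wrist_force': array([ 0.471 , -0.1219, -0.1276]), 'moment': array([ 0.0218,  0.0077, -0.0092]), 'grasp_force': 0.0, 'gripper_width': 0.09197632047156121}
```

View pics/side0.png

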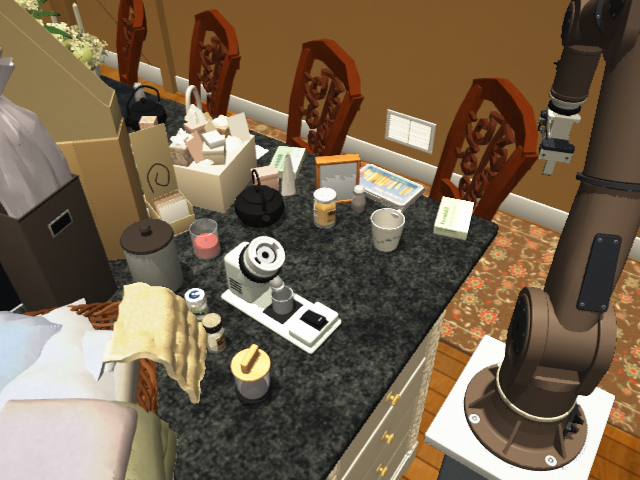

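View pics/top0.png

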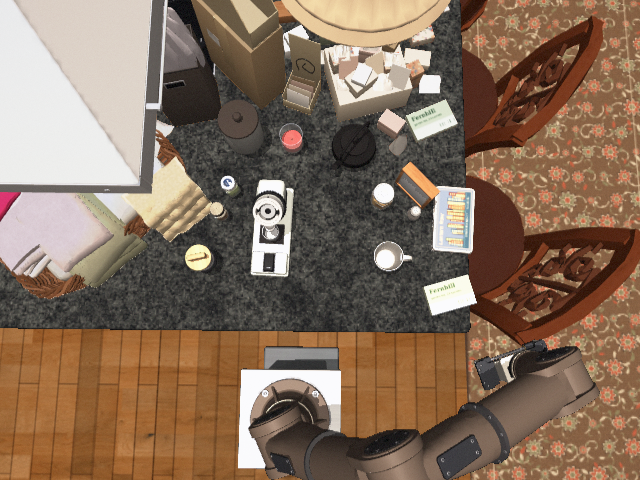

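The side view shows the hopper at (250,370), the throat ring at (264,257) and the rocker at (315,318). In the top view they are at (199,258), (268,211) and (269,263). Next I'll zoom in on these.

```bash
python3 - <<'E'
import cv2,numpy as np
s=cv2.imread("pics/side0.png");t=cv2.imread("pics/top0.png")
def c(im,x,y,w,h,k):
    o=cv2.resize(im[y:y+h,x:x+w],None,fx=k,fy=k,interpolation=cv2.INTER_CUBIC)
    for i in range(0,w,10):
        cv2.line(o,(i*k,0),(i*k,6 if i%50 else 12),(0,0,255),1)
    for i in range(0,h,10): cv2.line(o,(0,i*k),(6,i*k),(0,0,255),1)
    cv2.putText(o,f"{x},{y}",(10,20),0,.45,(0,0,255),1)
    return o
a=c(s,220,220,80,60,5); b=c(s,220,340,80,60,5); d=c(t,230,180,80,60,5); e=c(t,170,235,80,60,5)
cv2.imwrite("pics/z0.png",np.vstack([np.hstack([a,b]),np.hstack([d,e])]))
a=c(s,280,280,80,60,5); d=c(t,230,230,80,60,5)
cv2.imwrite("pics/z1.png",np.hstack([a,d]))
E
```

```text
(no output)
```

View pics/z0.png

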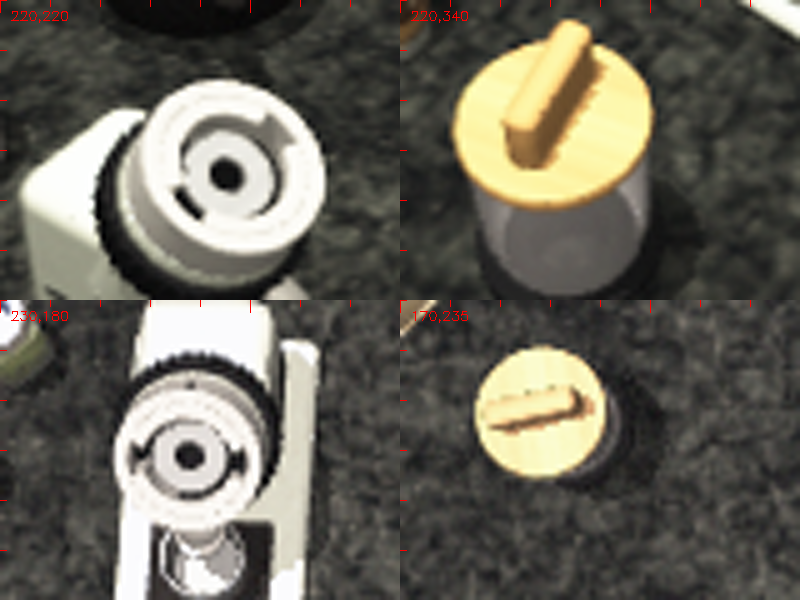

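View pics/z1.png

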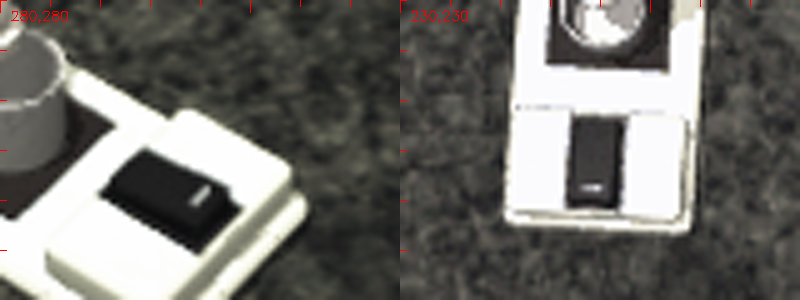

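The crops show:
- **Throat:** rim centre at about (266.8,253.3) in side and (267.7,211.4) in top, with the gaps across.
- **Hopper lid:** centre at about (198.1,257.5) in top and (250.6,365) in side.
- **Rocker:** the mark on its near end is at about (268,267.4) in top and (320,319) in side.

```bash
cat > h.py <<'E'
import numpy as np,cv2
from cell import ctrl
np.set_printoptions(precision=4,suppress=True)
P={n:ctrl.camera_params(n) for n in("side","top")}
def ray(n,u,v):
    E=P[n]["extrinsics"];R=E[:3,:3];d=R.T@np.linalg.solve(P[n]["mtx"],[u,v,1.]);return -R.T@E[:3,3],d
def plane(n,uv,z):
    c,d=ray(n,*uv);return c+d*(z-c[2])/d[2]
def tri(a,b):
    c1,d1=ray("side",*a);c2,d2=ray("top",*b)
    s=np.linalg.lstsq(np.c_[d1,-d2],c2-c1,rcond=None)[0];p,q=c1+s[0]*d1,c2+s[1]*d2
    return (p+q)/2,np.linalg.norm(p-q)
def proj(n,p):
    E=P[n]["extrinsics"];q=P[n]["mtx"]@(E[:3,:3]@np.asarray(p)+E[:3,3]);return q[:2]/q[2]
E
python3 - <<'E'
from h import *
print("throat",tri((266.8,253.3),(267.7,211.4)))
print("lid",tri((250.6,364.6),(198.1,257.5)),plane("top",(198.1,257.5),.110),plane("side",(250.6,364.6),.110))
print("rock",plane("top",(268,267.4),.063),plane("side",(320,318.5),.063),tri((320,318.5),(268,267.4)))
def mask(im,lo,hi,roi):
    x,y,w,h=roi;m=np.zeros(im.shape[:2],np.uint8);m[y:y+h,x:x+w]=cv2.inRange(cv2.cvtColor(im[y:y+h,x:x+w],cv2.COLOR_BGR2HSV),lo,hi);return m
S=cv2.imread("pics/side0.png");T=cv2.imread("pics/top0.png")
for n,im,roi in(("top",T,(170,235,60,60)),("side",S,(225,335,60,60))):
    m=mask(im,(12,70,90),(35,255,255),roi);c=max(cv2.findContours(m,0,2)[0],key=cv2.contourArea);print(n,cv2.fitEllipse(c))
# rocker dark, top
m=mask(T,(0,0,0),(180,255,70),(258,250,20,25));c=max(cv2.findContours(m,0,2)[0],key=cv2.contourArea);r=cv2.minAreaRect(c);print(r)
b=cv2.boxPoints(r);print(np.array([plane("top",q,.055) for q in b]))
# console side edges, top view
for q in((252.3,274),(253.7,251.5),(287.6,275),(288.2,253)):print(plane("top",q,.045))
# gap ends top
t=tri((266.8,253.3),(267.7,211.4))[0][2]
print("gaps",plane("top",(230+26.5,180+31.6),t),plane("top",(230+49,180+32.2),t))
# gaps side view: dark slot centre, notch centre
# fin top edge ends, z .142
print("fin side",plane("side",(220+109/5,340+118/5),.142),plane("side",(220+175/5,340+28/5),.142))
print("fin top",plane("top",(170+84/5,235+112/5),.142),plane("top",(170+175/5,235+94/5),.142))
# bystanders near
print("dark",plane("top",(216,208),.096),"white",plane("top",(229,182),.098))
E
```

```text
throat (array([0.6234, 0.0678, 0.1828]), np.float64(0.0008353868792911321))
lid (array([0.4929, 0.287 , 0.1075]), np.float64(0.0016909986149872354)) [0.4919 0.2859 0.11  ] [0.4923 0.2886 0.11  ]
rock [0.4681 0.0756 0.063 ] [0.4694 0.0744 0.063 ] (array([0.4682, 0.0756, 0.0649]), np.float64(0.0006126565771284455))
top ((196.16966247558594, 256.81439208984375), (8.40756607055664, 24.57271385192871), 81.92996978759766)
side ((250.31027221679688, 364.0623779296875), (34.82704544067383, 40.21329879760742), 66.79493713378906)
((268.5152282714844, 262.28680419921875), (10.045833587646484, 17.17053985595703), 4.085616588592529)
[[0.4588 0.0924 0.055 ]
 [0.5135 0.0901 0.055 ]
 [0.5115 0.0581 0.055 ]
 [0.4569 0.0606 0.055 ]]
[0.4481 0.127  0.045 ]
[0.5203 0.1248 0.045 ]
[0.4461 0.0145 0.045 ]
[0.5167 0.0141 0.045 ]
gaps [0.6227 0.1013 0.1828] [0.6217 0.0345 0.1828]
fin side [0.4908 0.3129 0.142 ] [0.4979 0.2641 0.142 ]
fin top [0.4883 0.312  0.142 ] [0.4998 0.2578 0.142 ]
dark [0.6505 0.2405 0.096 ] white [0.7344 0.2025 0.098 ]
```

```bash
cat >> h.py <<'E'
from scipy.spatial.transform import Rotation as Ro
def frame(x,z):
    z=np.array(z,float);z/=np.linalg.norm(z);x=np.array(x,float);x-=z*(x@z);x/=np.linalg.norm(x);return np.c_[x,np.cross(z,x),z]
def go(p,R):
    s=ctrl.sense();r0=s["tcp_rot"];d=r0.T@(np.array(p)-s["tool_pos"])*100;w=Ro.from_matrix(r0.T@R).as_rotvec()
    print("t",s["clock"],"shift cm",d,"rotvec",w,"rows",np.linalg.norm(d)/4.17,np.degrees(np.linalg.norm(w))/7.16)
    return s
YAW=-0.03
c,s_=np.cos(YAW),np.sin(YAW);A=np.radians(30)
fx=np.array([c,s_,0]);ty=np.array([-s_,c,0]);tz=-np.sin(A)*fx+np.array([0,0,np.cos(A)]);tx=np.cross(ty,tz)
TH=np.array([.6234,.0678,.1828])
RG=frame((-.17,.985,0),(0,0,-1))
RE=frame(ty,-tz); RL=frame(tx,-tz)
E
python3 -c "
from h import *
print(tx,ty,tz)
go((.493,.287,.30),RG)"
```

```text
[ 0.8656 -0.026   0.5   ] [0.03   0.9996 0.    ] [-0.4998  0.015   0.866 ]
t 0.1 shift cm [ 55.9568 -73.545   -7.2987] rotvec [-0.0012 -0.0009 -1.41  ] rows 22.23023028908654 11.283142685443353
```

{"op": "apply_moves", "data": {"rows": "0 0 -10 0 0 0 1;0 0 -10 0 0 0 1;56 -73.5 -7.3 0 0 -1.41 1;56 -73.5 -7.3 0 0 -1.41 1;56 -73.5 -7.3 0 0 -1.41 1;56 -73.5 -7.3 0 0 -1.41 1;56 -73.5 -7.3 0 0 -1.41 1;56 -73.5 -7.3 0 0 -1.41 1;56 -73.5 -7.3 0 0 -1.41 1;56 -73.5 -7.3 0 0 -1.41 1;56 -73.5 -7.3 0 0 -1.41 1;56 -73.5 -7.3 0 0 -1.41 1;56 -73.5 -7.3 0 0 -1.41 1;56 -73.5 -7.3 0 0 -1.41 1;56 -73.5 -7.3 0 0 -1.41 1;56 -73.5 -7.3 0 0 -1.41 1;56 -73.5 -7.3 0 0 -1.41 1;56 -73.5 -7.3 0 0 -1.41 1;56 -73.5 -7.3 0 0 -1.41 1;56 -73.5 -7.3 0 0 -1.41 1"}}

```text
clock: 1.77
tool_pos: [0.4391, 0.1229, 0.3016]
tcp_rot: [[-0.169, 0.986, 0.0], [0.986, 0.169, -0.0], [-0.0, 0.0, -1.0]]
wrist_force: [1.2, -0.7, -0.3]
gripper_width: 0.092
grasp_force: 0.0
```

```bash
python3 -c "
from h import *
s=go((.493,.287,.17),RG);print(s['joints'],s['tool_pos'],s['wrist_force'])"
```

```text
t 1.7667 shift cm [15.2658  8.0927 13.1604] rotvec [ 0.0003  0.0004 -0.0007] rows 5.208492691795432 0.006897300244041583
[ 0.3018  0.179  -0.7907  1.7971  0.1357  1.2207 -0.3574] [0.4391 0.1229 0.3016] [ 1.2116 -0.6899 -0.3435]
```

{"op": "apply_moves", "data": {"rows": "15.3 8.1 8 0 0 0 1;15.3 8.1 8 0 0 0 1;15.3 8.1 8 0 0 0 1;15.3 8.1 8 0 0 0 1;15.3 8.1 8 0 0 0 1;15.3 8.1 8 0 0 0 1;15.3 8.1 12 0 0 0 1;15.3 8.1 15 0 0 0 1;15.3 8.1 17 0 0 0 1;15.3 8.1 17 0 0 0 1;15.3 8.1 17 0 0 0 1"}}

```text
clock: 2.68
tool_pos: [0.4924, 0.2848, 0.1314]
tcp_rot: [[-0.17, 0.985, -0.002], [0.985, 0.17, -0.001], [-0.001, -0.002, -1.0]]
wrist_force: [0.3, -0.1, 0.9]
gripper_width: 0.0915
grasp_force: 0.0
```

```bash
python3 -c "
from h import *
s=go((.493,.287,.115),RG);print(s['tool_pos'],s['wrist_force'])
a=ctrl.read_camera('side')[290:410,180:320,::-1];b=ctrl.read_camera('top')[200:320,130:270,::-1]
cv2.imwrite('pics/g.png',np.hstack([cv2.resize(i,(400,343),interpolation=2) for i in(a,b)]))"
```

```text
t 2.6833 shift cm [0.2109 0.0985 1.6347] rotvec [-0.002   0.0009 -0.0003] rows 0.39596214564687604 0.017613082801809246
[0.4924 0.2848 0.1314] [ 0.307  -0.1447  0.8698]
```

View pics/g.png

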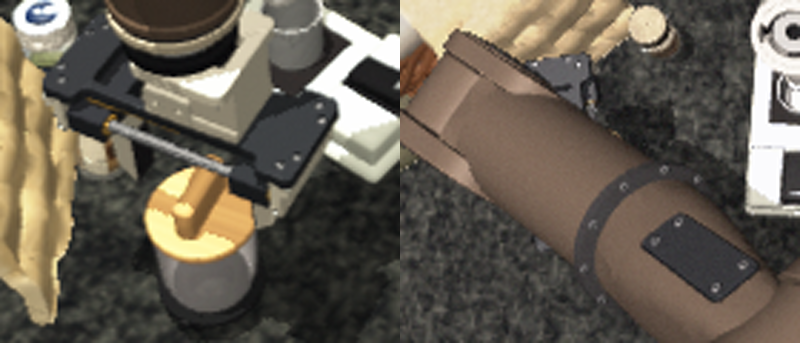

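The fingers straddle the fin (side crop: fin about (200,200), pads on both sides). Next I'll lower and close.

{"op": "apply_moves", "data": {"rows": "0.2 0.1 0.8 0 0 0 1;0.2 0.1 1.6 0 0 0 1;0.2 0.1 1.6 0 0 0 1;0.2 0.1 1.6 0 0 0 1;0.2 0.1 1.6 0 0 0 0;0.2 0.1 1.6 0 0 0 0;0.2 0.1 1.6 0 0 0 0;0.2 0.1 1.6 0 0 0 0;0.2 0.1 1.6 0 0 0 0;0.2 0.1 1.6 0 0 0 0;0.2 0.1 1.6 0 0 0 0;0.2 0.1 1.6 0 0 0 0;0.2 0.1 1.6 0 0 0 0;0.2 0.1 1.6 0 0 0 0", "force": 50}}

```text
clock: 3.95
tool_pos: [0.4935, 0.2878, 0.1157]
tcp_rot: [[-0.17, 0.985, 0.0], [0.985, 0.17, -0.0], [-0.0, 0.0, -1.0]]
wrist_force: [-0.3, 0.0, 0.3]
gripper_width: 0.0296
grasp_force: 0.0
```

{"op": "apply_moves", "data": {"rows": "0 0 0 0 0 0 0;0 0 0 0 0 0 0;0 0 0 0 0 0 0;0 0 0 0 0 0 0;0 0 0 0 0 0 0;0 0 0 0 0 0 0;0 0 -2 0 0 0 0;0 0 -5 0 0 0 0;0 0 -9 0 0 0 0;0 0 -13 0 0 0 0;0 0 -17 0 0 0 0;0 0 -21 0 0 0 0;0 0 -21 0 0 0 0;0 0 -21 0 0 0 0"}}

```text
clock: 5.12
tool_pos: [0.4939, 0.2886, 0.3276]
tcp_rot: [[-0.17, 0.985, 0.003], [0.985, 0.17, 0.002], [0.001, 0.004, -1.0]]
wrist_force: [-0.2, -1.3, -4.8]
gripper_width: 0.0157
grasp_force: 49.9
```

```bash
python3 -c "
from h import *
s=go(TH+tz*(.117+.06),RE);print(s['joints'],s['wrist_force'],s['moment'],s['gripper_width'],s['grasp_force'])
a=ctrl.read_camera('side')[:,:,::-1];cv2.imwrite('pics/l.png',a)
p=s['tool_pos']-[0,0,.115];u=proj('side',p);print(u)
x,y=int(u[0])-60,int(u[1])-70;print(x,y);o=cv2.resize(a[y:y+100,x:x+130],(780,600),interpolation=2);cv2.imwrite('pics/l2.png',o)"
```

```text
t 5.1167 shift cm [-22.1981   0.3397  -0.8764] rotvec [-0.5184 -0.0542  0.1959] rows 5.328062004158107 4.4555893690217285
[-0.0614  0.3885 -0.7978  1.5019  0.2818  1.3656 -0.7073] [-0.2345 -1.3314 -4.7645] [-0.0292 -0.0875  0.0101] 0.01567664795044107 49.88427937030792
[245.3685 332.0185]
185 262
```

View pics/l2.png

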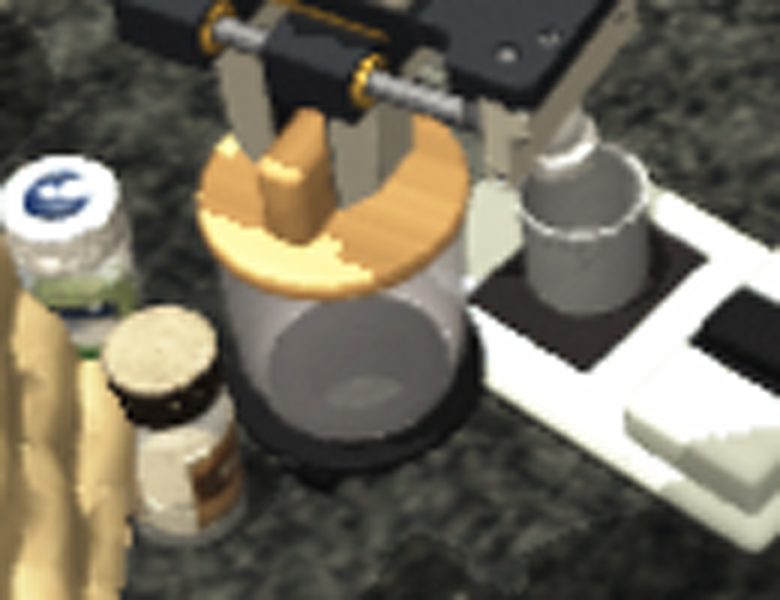

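The hopper hangs straight in the gripper: in the crop the lid spans x 197–470 and its lower edge is at y about 298. I'll check its offset along the fin from those extents.

```bash
python3 - <<'E'
from h import *
im=cv2.imread("pics/l.png");hsv=cv2.cvtColor(im,cv2.COLOR_BGR2HSV)
m=cv2.inRange(hsv,(8,90,60),(35,255,255));m[:281]=0;m[315:]=0;m[:,:214]=0;m[:,268:]=0
ys,xs=np.nonzero(m);print("obs L,R,B",xs.min(),xs.max()+1,ys.max()+1, ys[xs<xs.min()+1].mean(),ys[xs>xs.max()-1].mean())
s=ctrl.sense();p=s["tool_pos"];R=s["tcp_rot"]
t=np.linspace(0,2*np.pi,200)
for d in(-.003,0,.003):
    c=p+R[:,0]*d
    q=np.array([proj("side",c+R[:,2]*.0057+.0405*(np.cos(a)*R[:,0]+np.sin(a)*R[:,1])) for a in t])
    q2=np.array([proj("side",c+R[:,2]*.0117+.0405*(np.cos(a)*R[:,0]+np.sin(a)*R[:,1])) for a in t])
    print(d,q[:,0].min(),q[:,0].max(),q[:,1].max(),q2[:,1].max())
E
```

```text
obs L,R,B 217 264 312 294.0 292.0
-0.003 218.52544635986135 263.9991038081153 309.31307958405733 311.6120113334549
0 217.59841077301797 263.17284311169124 310.49732941036183 312.7962535025887
0.003 216.66749421512625 262.3431474420301 311.6866719587359 313.98556715913685
```

{"op": "apply_moves", "data": {"rows": "-3.5 0 -3 -0.09 -0.01 0.03 0;-7 0 -3 -0.18 -0.02 0.07 0;-10.5 0 -3 -0.26 -0.03 0.1 0;-14 0.1 -3 -0.35 -0.04 0.13 0;-17.5 0.2 -2 -0.43 -0.045 0.16 0;-20 0.3 -1.2 -0.48 -0.05 0.18 0;-22.2 0.35 -0.9 -0.518 -0.054 0.196 0;-22.2 0.35 -0.9 -0.518 -0.054 0.196 0;-22.2 0.35 -0.9 -0.518 -0.054 0.196 0;-22.2 0.35 -0.9 -0.518 -0.054 0.196 0;-22.2 0.35 -0.9 -0.518 -0.054 0.196 0"}}

```text
clock: 6.08
tool_pos: [0.5345, 0.0707, 0.334]
tcp_rot: [[0.028, 0.868, 0.495], [1.0, -0.024, -0.015], [-0.001, 0.495, -0.869]]
wrist_force: [1.1, -0.1, -4.0]
gripper_width: 0.0157
grasp_force: 50.0
```

```bash
python3 -c "
from h import *
s=go(TH+tz*(.1157+.008),RE);print(s['tool_pos'],s['joints'],s['wrist_force'],s['moment'],s['gripper_width'])
a=ctrl.read_camera('side')[:,:,::-1];b=ctrl.read_camera('top')[:,:,::-1];cv2.imwrite('pics/p_s.png',a);cv2.imwrite('pics/p_t.png',b)
cv2.imwrite('pics/p.png',np.hstack([cv2.resize(a[170:290,210:330],(400,400),interpolation=2),cv2.resize(b[150:270,210:330],(400,400),interpolation=2)]))"
```

```text
t 6.0833 shift cm [-0.0238  0.1725  5.172 ] rotvec [-0.0053  0.0004  0.0021] rows 1.2409793485992549 0.04571417419271676
[0.5345 0.0707 0.334 ] [ 0.3448 -0.0251 -0.6693  2.0098  0.2559  0.6778 -0.5174] [ 1.054  -0.1419 -4.0026] [ 0.01    1.0275 -0.0133] 0.015658602083055605
```

View pics/p.png

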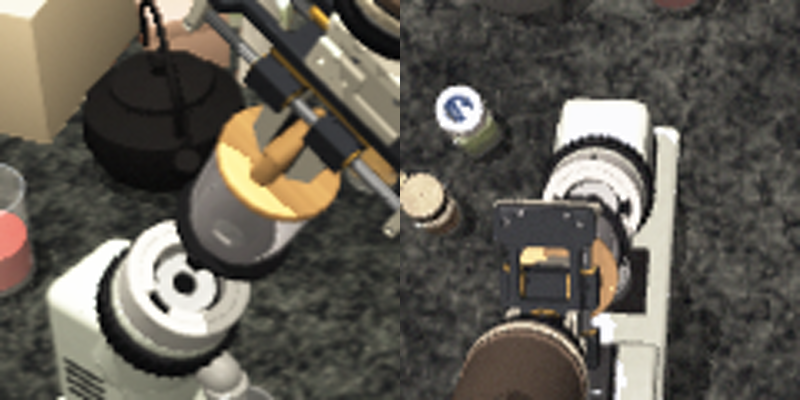

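Fin yaw and tilt line up with the throat, whose centre is at about (185,283) in the left crop. I'll approach along the axis.

{"op": "apply_moves", "data": {"rows": "0 0.1 2 0 0 0 0;0 0.2 4 -0.005 0 0 0;0 0.2 5.2 -0.005 0 0 0;0 0.2 5.2 -0.005 0 0 0;0 0.2 5.2 -0.005 0 0 0;0 0.2 5.2 -0.005 0 0 0"}}

```text
clock: 6.68
tool_pos: [0.5623, 0.0695, 0.2912]
tcp_rot: [[0.029, 0.865, 0.501], [1.0, -0.025, -0.016], [-0.001, 0.502, -0.865]]
wrist_force: [0.1, -1.2, -2.8]
gripper_width: 0.0156
grasp_force: 50.0
```

```bash
python3 -c "
from h import *
s=go(TH+tz*(.1157-.003),RE);print(s['tool_pos'],s['wrist_force'],s['moment'])
a=ctrl.read_camera('side')[:,:,::-1];b=ctrl.read_camera('top')[:,:,::-1];cv2.imwrite('pics/q_s.png',a)
cv2.imwrite('pics/q.png',np.hstack([cv2.resize(a[200:300,220:320],(400,400),interpolation=2),cv2.resize(b[170:270,220:320],(400,400),interpolation=2)]))"
```

```text
t 6.6833 shift cm [ 0.0167 -0.131   1.1726] rotvec [0.0017 0.0008 0.0014] rows 0.2829879730649825 0.01903296576054021
[0.5623 0.0695 0.2912] [ 0.1075 -1.1989 -2.819 ] [0.0216 0.977  0.0108]
```

View pics/q.png

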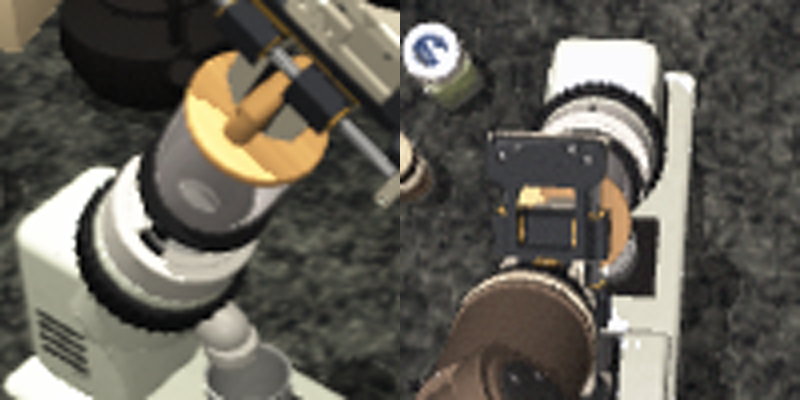

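The flange (about (205,215)) sits concentric over the collar, with the gap below its tab at (155,238). I'll lower to 3 mm below the rim.

{"op": "apply_moves", "data": {"rows": "0 -0.1 0.4 0 0 0 0;0 -0.1 0.8 0 0 0 0;0 -0.1 1.2 0 0 0 0;0 -0.1 1.2 0 0 0 0;0 -0.1 1.2 0 0 0 0"}}

```text
clock: 7.2
tool_pos: [0.5673, 0.0686, 0.2793]
tcp_rot: [[0.03, 0.865, 0.5], [1.0, -0.025, -0.017], [-0.002, 0.501, -0.866]]
wrist_force: [0.5, -0.7, -4.5]
gripper_width: 0.0157
grasp_force: 50.0
```

```bash
cat >> h.py <<'E'
def st():
    s=ctrl.sense();d=s["tool_pos"]-TH;T=np.c_[tx,ty,tz]
    print("t",s["clock"],"foot in throat mm",T.T@(d+s["tcp_rot"][:,2]*.1157)*1e3,"F(throat)",T.T@s["wrist_force"],"M",T.T@s["moment"],"w",s["gripper_width"],s["grasp_force"])
    print("fin angle from ty, cw deg",np.degrees(np.arctan2(tx@s["tcp_rot"][:,0],ty@s["tcp_rot"][:,0])),"tilt",np.degrees(np.arccos(-tz@s["tcp_rot"][:,2])))
E
python3 -c "
from h import *
st();go(TH+tz*(.1157-.008),RE)"
```

```text
t 7.2 foot in throat mm [-0.2156 -1.1048 -4.1077] F(throat) [-1.8368 -0.6576 -4.1848] M [ 0.0216  1.0574 -0.0158] w 0.015657643043199613 49.9991637468338
fin angle from ty, cw deg -0.0548776070957002 tilt 0.09725074476705646
t 7.2 shift cm [0.0935 0.0301 0.3891] rotvec [0.0008 0.0015 0.001 ] rows 0.09623500854991193 0.015598045082170048
```

{"op": "apply_moves", "data": {"rows": "0.1 0 0.2 0 0 0 0;0.1 0 0.4 0 0 0 0;0.1 0 0.5 0 0 0 0;0.1 0 0.5 0 0 0 0;0.1 0 0.5 0 0 0 0"}}

```text
clock: 7.62
tool_pos: [0.57, 0.0697, 0.2756]
tcp_rot: [[0.03, 0.865, 0.501], [1.0, -0.025, -0.016], [-0.002, 0.502, -0.865]]
wrist_force: [-2.9, 0.2, 0.2]
gripper_width: 0.0156
grasp_force: 50.0
```

```bash
python3 -c "
from h import *
st()"
```

```text
t 7.6167 foot in throat mm [ 0.354   0.1203 -8.6508] F(throat) [-2.4171  0.0632  1.6014] M [0.1222 1.1041 0.0121] w 0.015639963832040478 50.00122904777527
fin angle from ty, cw deg -0.05784495880411127 tilt 0.12992731114861675
```

{"op": "apply_moves", "data": {"rows": "0 0 0.3 0 0 0 0;0 0 0.6 0 0 0 0;0 0 0.9 0 0 0 0;0 0 1.2 0 0 0 0;0 0 1.2 0 0 0 0;0 0 1.2 0 0 0 0"}}

```text
clock: 8.12
tool_pos: [0.5762, 0.0706, 0.2659]
tcp_rot: [[0.029, 0.864, 0.502], [1.0, -0.024, -0.016], [-0.001, 0.503, -0.864]]
wrist_force: [-12.6, 2.4, 11.0]
gripper_width: 0.0157
grasp_force: 50.0
```

```bash
python3 -c "
from h import *
st()"
```

```text
t 8.1167 foot in throat mm [  0.9826   1.3084 -20.0546] F(throat) [-5.4391  1.985  15.8619] M [ 0.2999  1.7554 -0.0484] w 0.015728224635545053 50.01062750816345
fin angle from ty, cw deg -0.11498112726905929 tilt 0.18214426075372459
```

{"op": "apply_moves", "data": {"rows": "0 -0.05 0.1 0 0 0 0;0 -0.05 0.2 0 0 0 0;0 -0.05 0.2 0 0 0 0;0 -0.05 0.2 0 0 0 0"}}

```text
clock: 8.45
tool_pos: [0.5763, 0.0716, 0.2654]
tcp_rot: [[0.028, 0.863, 0.504], [1.0, -0.023, -0.016], [-0.002, 0.504, -0.864]]
wrist_force: [-29.4, 3.1, 30.4]
gripper_width: 0.0157
grasp_force: 50.1
```

```bash
python3 -c "
from h import *
st();go(TH+tz*(.1157-.022),RL)"
```

```text
t 8.45 foot in throat mm [  0.9552   2.2958 -20.557 ] F(throat) [-10.3353   2.2103  41.0457] M [ 0.0716  3.0725 -0.0918] w 0.015666246498412636 50.06548047065735
fin angle from ty, cw deg -0.1828592091197913 tilt 0.2716528569146248
t 8.45 shift cm [-0.2356 -0.0425  0.1441] rotvec [ 0.0041 -0.0033  1.574 ] rows 0.06700586474079452 12.595426637771329
```

Flange firmly on the rim. I'll back off a little and turn.

{"op": "apply_moves", "data": {"rows": "0 -0.05 -0.08 0 0 0 0;0 -0.05 -0.08 0 0 0.1 0;0 -0.05 -0.08 0 0 0.2 0;0 -0.05 -0.08 0 0 0.3 0;0 -0.05 -0.08 0 0 0.4 0;0 -0.05 -0.08 0 0 0.4 0"}}

```text
clock: 8.95
tool_pos: [0.5775, 0.0699, 0.2663]
tcp_rot: [[0.368, 0.78, 0.506], [0.908, -0.418, -0.016], [0.198, 0.465, -0.863]]
wrist_force: [-10.8, -1.2, 18.4]
gripper_width: 0.016
grasp_force: 50.0
```

```bash
python3 -c "
from h import *
st();go(TH+tz*(.1157-.022),RL)"
```

```text
t 8.95 foot in throat mm [  2.7068   0.5267 -20.4206] F(throat) [-0.1554 -1.5207 21.3218] M [-0.5257  0.8103 -0.0464] w 0.016007938826873506 50.01218140125275
fin angle from ty, cw deg 23.205152860985145 tilt 0.402058564975211
t 8.95 shift cm [-0.1373 -0.1499  0.1564] rotvec [ 0.0051 -0.0054  1.1658] rows 0.06151567639060431 9.32899609587807
```

{"op": "apply_moves", "data": {"rows": "0 0 0 0 0 0.1 0;0 0 0 0 0 0.2 0;0 0 0 0 0 0.3 0;0 0 0 0 0 0.4 0;0 0 0 0 0 0.5 0;0 0 0 0 0 0.6 0;0 0 0 0 0 0.7 0;0 0 0 0 0 0.8 0;0 0 0 0 0 0.9 0;0 0 0 0 0 1 0;0 0 0 0 0 1 0"}}

```text
clock: 9.87
tool_pos: [0.5775, 0.0686, 0.2662]
tcp_rot: [[0.856, 0.111, 0.505], [0.139, -0.99, -0.018], [0.498, 0.085, -0.863]]
wrist_force: [-10.4, -3.8, 18.4]
gripper_width: 0.0155
grasp_force: 50.0
```

```bash
python3 -c "
from h import *
st();go(TH+tz*(.1157-.022),RL)"
```

```text
t 9.8667 foot in throat mm [  2.7181  -0.9018 -20.4677] F(throat) [ 0.3307 -4.0624 21.1118] M [-1.3202  0.7873 -0.0321] w 0.015488745516782136 50.03544867038727
fin angle from ty, cw deg 80.55314637938469 tilt 0.41207799083749364
t 9.8667 shift cm [-0.1837 -0.09    0.1515] rotvec [ 0.0033 -0.0064  0.1649] rows 0.061042457289564 1.320551751384203
```

{"op": "apply_moves", "data": {"rows": "0 0 0 0 0 0.05 0;0 0 0 0 0 0.1 0;0 0 0 0 0 0.15 0;0 0 0 0 0 0.2 0;0 0 0 0 0 0.22 0;0 0 0 0 0 0.22 0;0 0 0 0 0 0.22 0"}}

```text
clock: 10.45
tool_pos: [0.5775, 0.069, 0.2662]
tcp_rot: [[0.86, -0.072, 0.506], [-0.074, -0.997, -0.017], [0.505, -0.022, -0.863]]
wrist_force: [-9.9, -2.7, 18.3]
gripper_width: 0.0154
grasp_force: 50.1
```

```bash
python3 -c "
from h import *
st()"
```

```text
t 10.45 foot in throat mm [  2.6986  -0.4706 -20.446 ] F(throat) [ 0.6523 -3.0105 20.7788] M [-1.1414  0.8561  0.4029] w 0.015378709470814185 50.1441890001297
fin angle from ty, cw deg 92.75111020824919 tilt 0.40744476831428106
```

{"op": "apply_moves", "data": {"rows": "0 0 0 0 0 0.04 0;0 0 0 0 0 0.06 0;0 0 0 0 0 0.06 0"}}

```text
clock: 10.7
tool_pos: [0.5777, 0.0698, 0.2664]
tcp_rot: [[0.854, -0.123, 0.506], [-0.133, -0.991, -0.016], [0.504, -0.054, -0.862]]
wrist_force: [-7.8, -2.2, 16.6]
gripper_width: 0.0153
grasp_force: 50.6
```

```bash
python3 -c "
from h import *
st()"
```

```text
t 10.7 foot in throat mm [  3.0546   0.5053 -20.4182] F(throat) [ 1.5727 -2.4017 18.2062] M [-0.6625  0.5846  0.8843] w 0.015309600840281353 50.63317537307739
fin angle from ty, cw deg 96.17246207304632 tilt 0.43128419997615386
```

{"op": "apply_moves", "data": {"rows": "0 0 0 0 0 -0.04 0;0 0 0 0 0 -0.05 0;0 0 -0.2 0 0 -0.05 0;0 0 -0.4 0 0 -0.05 0;0 0 -0.5 0 0 -0.05 0;0 0 -0.5 0 0 -0.05 0;0 0 -0.5 0 0 -0.05 0"}}

```text
clock: 11.28
tool_pos: [0.5748, 0.0697, 0.2695]
tcp_rot: [[0.86, -0.081, 0.504], [-0.084, -0.996, -0.016], [0.504, -0.029, -0.863]]
wrist_force: [-2.0, 0.2, 6.8]
gripper_width: 0.0155
grasp_force: 50.0
```

```bash
python3 -c "
from h import *
st()"
```

```text
t 11.2833 foot in throat mm [  1.8034   0.3722 -16.2885] F(throat) [1.653  0.1158 6.8428] M [-0.0914  0.2657 -0.0134] w 0.015530628359864223 49.998393058776855
fin angle from ty, cw deg 93.34596054913017 tilt 0.3116782487472761
```

{"op": "apply_moves", "data": {"rows": "0 0 0 0 0 0 0.3;0 0 0 0 0 0 0.6;0 0 0 0 0 0 0.6;0 0 0 0 0 0 0.6;0 0 0 0 0 0 0.6;0 0 0 0 0 0 0.6;0 0 0 0 0 0 0.6;0 0 0 0 0 0 0.6;0 0 -3 0 0 0 0.6;0 0 -6 0 0 0 0.6;0 0 -10 0 0 0 0.6;0 0 -13 0 0 0 0.6;0 0 -13 0 0 0 0.6;0 0 -13 0 0 0 0.6"}}

```text
clock: 12.45
tool_pos: [0.5083, 0.0717, 0.3824]
tcp_rot: [[0.86, -0.081, 0.505], [-0.084, -0.996, -0.017], [0.504, -0.028, -0.863]]
wrist_force: [-0.0, -0.7, -0.1]
gripper_width: 0.055
grasp_force: 0.0
```

```bash
python3 -c "
from h import *
st();s=ctrl.sense();print(s['joints'],s['tool_pos'])
a=ctrl.read_camera('side')[:,:,::-1];b=ctrl.read_camera('top')[:,:,::-1];cv2.imwrite('pics/r_s.png',a)
cv2.imwrite('pics/r.png',np.hstack([cv2.resize(a[210:310,220:320],(400,400),interpolation=2),cv2.resize(b[170:290,210:330],(400,400),interpolation=2)]))"
```

```text
t 12.45 foot in throat mm [  0.6996   0.2818 114.7081] F(throat) [-0.0495 -0.7186 -0.0327] M [-0.0219  0.5781  0.0199] w 0.05502017848237421 0.0
fin angle from ty, cw deg 93.35571927897576 tilt 0.3349151049425267
[ 0.1369 -0.1272 -0.4557  1.98    0.1764  0.7852 -2.0832] [0.5083 0.0717 0.3824]
```

View pics/r.png

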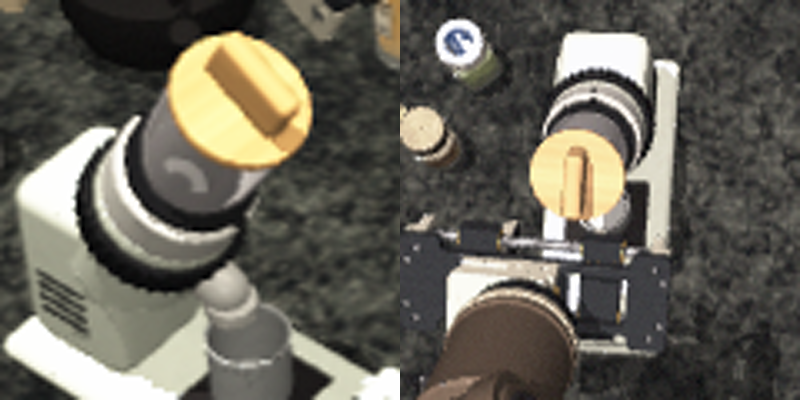

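The hopper sits locked in the throat, fin along the slope. In the left crop the lid is at (240,101), with an even gap between flange and rim. Next comes the rocker.

```bash
python3 -c "
from h import *
print(tri((280,235.3),(263.1,221.6)),TH+tz*.093)
s=ctrl.sense();R=s['tcp_rot']
go((.45,.0755,.35),R);go((.45,.0755,.20),R);go((.467,.0755,.085),R)"
```

```text
(array([0.5777, 0.0709, 0.2621]), np.float64(0.0014045353634031797)) [0.5769 0.0692 0.2633]
t 12.55 shift cm [-6.4951  0.1226 -0.3581] rotvec [0. 0. 0.] rows 1.5602318479337909 0.0
t 12.55 shift cm [-13.9915   0.5333  12.6279] rotvec [0. 0. 0.] rows 4.521581114869225 0.0
t 12.55 shift cm [-18.2732   0.7094  23.4342] rotvec [0. 0. 0.] rows 7.128297869297591 0.0
```

Lid position matches the locked pose to within 2 mm.

{"op": "apply_moves", "data": {"rows": "-3 0.1 -0.2 0 0 0 0;-6.5 0.1 -0.4 0 0 0 0;-8.5 0.2 3 0 0 0 0;-10.5 0.3 6.5 0 0 0 0;-12.5 0.4 10 0 0 0 0;-14 0.5 12.6 0 0 0 0;-14 0.5 12.6 0 0 0 0;-14 0.5 12.6 0 0 0 0;-14 0.5 12.6 0 0 0 0;-14 0.5 12.6 0 0 0 0;-14 0.5 12.6 0 0 0 0"}}

```text
clock: 13.47
tool_pos: [0.4507, 0.0765, 0.2019]
tcp_rot: [[0.861, -0.083, 0.502], [-0.087, -0.996, -0.016], [0.501, -0.029, -0.865]]
wrist_force: [-0.5, -0.5, -0.5]
gripper_width: 0.0003
grasp_force: 0.0
```

```bash
python3 -c "
from h import *
s=ctrl.sense();R=s['tcp_rot'];print(s['joints'],s['tool_pos'],R[:,2],s['gripper_width'])
go((.467,.0755,.085),R)"
```

```text
[ 0.2308 -0.0004 -0.6949  2.3741  0.7018  0.3796 -2.7335] [0.4507 0.0765 0.2019] [ 0.502  -0.0164 -0.8647] 0.0002999609926807675
t 13.4667 shift cm [-4.4521  0.3029 10.9224] rotvec [0. 0. 0.] rows 2.8294500810357843 0.0
```

{"op": "apply_moves", "data": {"rows": "0 0 0 0 0 -0.12 0;0 0 0.5 0 0 -0.24 0;-1 0.1 3 0 0 -0.36 0;-2.2 0.2 6 0 0 -0.48 0;-3.4 0.3 9 0 0 -0.6 0;-4.4 0.3 10.9 0 0 -0.6 0;-4.4 0.3 10.9 0 0 -0.6 0;-4.4 0.3 10.9 0 0 -0.6 0;-4.4 0.3 10.9 0 0 -0.6 0"}}

```text
clock: 14.22
tool_pos: [0.469, 0.07, 0.1353]
tcp_rot: [[0.826, 0.298, 0.479], [0.345, -0.939, -0.011], [0.446, 0.174, -0.878]]
wrist_force: [0.2, 0.2, -0.1]
gripper_width: 0.0005
grasp_force: 0.0
```

```bash
python3 -c "
from h import *
s=ctrl.sense();R=s['tcp_rot'];print(s['joints'],s['tool_pos'],R[:,2],s['wrist_force'])
go((.467,.0755,.065),R);go((.467,.0755,.053),R)
a=ctrl.read_camera('side')[:,:,::-1]
cv2.imwrite('pics/k.png',cv2.resize(a[210:350,240:380],(600,600),interpolation=2))"
```

```text
[-0.5847  0.1248  0.1753  2.4726  1.1252  0.2034 -2.7118] [0.469  0.07   0.1353] [ 0.4786 -0.0112 -0.878 ] [ 0.2321  0.172  -0.1173]
t 14.2167 shift cm [-3.1068 -1.8012  6.0707] rotvec [0. 0. 0.] rows 1.6914551414688352 0.0
t 14.2167 shift cm [-3.6418 -2.0102  7.1243] rotvec [0. 0. 0.] rows 1.9783740629651136 0.0
```

View pics/k.png

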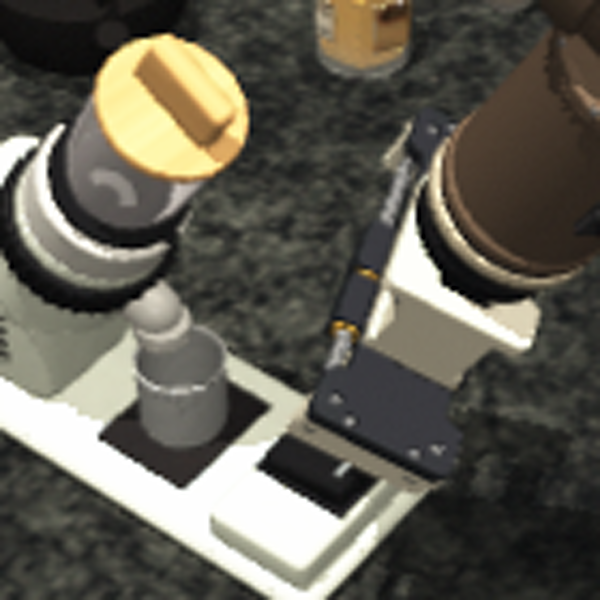

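The arm is at its elbow and wrist limits with this lean; in the view the tip hovers above the rocker, whose mark is at (342,468). I'll move up and aside, turn the hand half round (tool x to the robot, body across) and come back with a smaller lean.

```bash
cat >> h.py <<'E'
def lean(deg,az):
    a=np.radians(deg);return frame((np.cos(az),np.sin(az),0),np.sin(a)*fx-np.array([0,0,np.cos(a)]))
E
python3 -c "
from h import *
go((.45,-.06,.28),lean(15,.40))"
```

```text
t 14.2667 shift cm [  0.3276  14.2647 -13.5718] rotvec [ 0.092  -0.2176 -0.0593] rows 4.722350840679189 1.9492462329422497
```

{"op": "apply_moves", "data": {"rows": "0 0 -3 0 0 0 0;0 0 -6 0 0 0 0;0.1 4 -9 0.03 -0.07 -0.02 0;0.2 8 -12 0.06 -0.14 -0.04 0;0.3 12 -13.5 0.09 -0.21 -0.06 0;0.3 14.3 -13.6 0.09 -0.21 -0.06 0;0.3 14.3 -13.6 0.09 -0.21 -0.06 0;0.3 14.3 -13.6 0.09 -0.21 -0.06 0;0.3 14.3 -13.6 0.09 -0.21 -0.06 0"}}

```text
clock: 15.02
tool_pos: [0.4494, -0.0627, 0.2835]
tcp_rot: [[0.884, 0.385, 0.267], [0.4, -0.917, -0.002], [0.244, 0.109, -0.964]]
wrist_force: [1.4, -0.8, 1.5]
gripper_width: 0.0005
grasp_force: 0.0
```

```bash
python3 -c "
from h import *
s=ctrl.sense();print(s['joints'],s['tool_pos'])
go((.45,-.06,.28),lean(15,1.8));go((.45,-.06,.28),lean(15,3.1))"
```

```text
[-0.3472 -0.0893  0.3469  2.1063  0.0428  0.8491 -1.1811] [ 0.4494 -0.0627  0.2835]
t 15.0167 shift cm [ 0.0744 -0.2651  0.3527] rotvec [ 0.0059 -0.0095 -1.3812] rows 0.10729853075142458 11.053051741487984
t 15.0167 shift cm [ 0.0744 -0.2651  0.3527] rotvec [ 0.0133 -0.005  -2.6892] rows 0.10729853075142458 21.520140506745268
```

The wrist is comfortable again with the 15° lean, so no half turn is needed. I'll descend beside the console, then move across.

```bash
python3 -c "
from h import *
R=lean(15,.4);go((.462,-.06,.095),R);go((.465,.0755,.09),R)"
```

```text
t 15.0167 shift cm [-3.3788 -1.8198 18.5007] rotvec [-0.0014 -0.0102 -0.003 ] rows 4.531054850889917 0.08563197478697444
t 15.0167 shift cm [  2.1827 -14.1784  19.0296] rotvec [-0.0014 -0.0102 -0.003 ] rows 5.7148724942398506 0.08563197478697444
```

{"op": "apply_moves", "data": {"rows": "-0.7 -0.4 4 0 0 0 0;-1.4 -0.8 8 0 0 0 0;-2.1 -1.2 12 0 0 0 0;-2.8 -1.6 16 0 0 0 0;-3.4 -1.8 18.5 0 0 0 0;-3.4 -1.8 18.5 0 0 0 0;-1.9 -5 18.6 0 0 0 0;-0.4 -8.2 18.8 0 0 0 0;1.1 -11.4 18.9 0 0 0 0;2.2 -14.2 19 0 0 0 0;2.2 -14.2 19 0 0 0 0;2.2 -14.2 19 0 0 0 0;2.2 -14.2 19 0 0 0 0"}}

```text
clock: 16.1
tool_pos: [0.4643, 0.0769, 0.0878]
tcp_rot: [[0.884, 0.385, 0.267], [0.4, -0.916, -0.004], [0.243, 0.111, -0.964]]
wrist_force: [0.2, -0.9, 0.2]
gripper_width: 0.0004
grasp_force: 0.0
```

```bash
python3 -c "
from h import *
s=ctrl.sense();print(s['joints'],s['tool_pos'],s['wrist_force'])
R=s['tcp_rot'];go((.466,.0755,.066),R);go((.468,.0755,.054),R)"
```

```text
[-0.7434  0.2815  0.4739  2.3552 -0.1579  0.2804 -1.3154] [0.4643 0.0769 0.0878] [ 0.1999 -0.8688  0.1766]
t 16.1 shift cm [-0.4323 -0.0474  2.1497] rotvec [0. 0. 0.] rows 0.5259614083831408 0.0
t 16.1 shift cm [-0.5466 -0.1031  3.3596] rotvec [0. 0. 0.] rows 0.8166270943700868 0.0
```

{"op": "apply_moves", "data": {"rows": "-0.4 0 1.1 0 0 0 0;-0.4 0 2.1 0 0 0 0;-0.5 -0.1 2.8 0 0 0 0;-0.5 -0.1 3.4 0 0 0 0;-0.5 -0.1 3.4 0 0 0 0;-0.5 -0.1 3.4 0 0 0 0"}}

```text
clock: 16.6
tool_pos: [0.4655, 0.0729, 0.0539]
tcp_rot: [[0.887, 0.38, 0.262], [0.395, -0.919, -0.005], [0.239, 0.108, -0.965]]
wrist_force: [-29.4, -0.6, 63.1]
gripper_width: 0.0004
grasp_force: 34.3
```

```bash
python3 -c "
from h import *
s=ctrl.sense();print(s['joints'],s['tool_pos'],s['wrist_force'])"
```

```text
[-0.6336  0.3564  0.3641  2.375  -0.2242  0.1836 -1.256 ] [0.4655 0.0729 0.0539] [-29.4206  -0.616   63.1397]
```

Firm stop reached; I'll retreat the way I came.

{"op": "apply_moves", "data": {"rows": "0 0 -1 0 0 0 0;0.5 0.1 -3.4 0 0 0 0;0.5 0.1 -3.4 0 0 0 0;-1 3 -3.5 0 0 0 0;-2.5 6.5 -3.7 0 0 0 0;-4 10 -3.8 0 0 0 0;-5.2 12.5 -3.9 0 0 0 0;-5 12.5 -7 0 0 0 0;-4.4 12.5 -11 0 0 0 0;-4.4 12.5 -11 0 0 0 0;-4.4 12.5 -11 0 0 0 0"}}

```text
clock: 17.52
tool_pos: [0.449, -0.0584, 0.1643]
tcp_rot: [[0.885, 0.38, 0.271], [0.396, -0.918, -0.006], [0.246, 0.113, -0.963]]
wrist_force: [0.2, 1.0, 0.2]
gripper_width: 0.0004
grasp_force: 0.0
```

```bash
python3 -c "
from h import *
s=ctrl.sense();print(s['clock'],s['tool_pos'],s['wrist_force'])
a=ctrl.read_camera('side')[:,:,::-1];o=cv2.imread('pics/side0.png')
cv2.imwrite('pics/f_s.png',a);b=ctrl.read_camera('top')[:,:,::-1];cv2.imwrite('pics/f_t.png',b)
cv2.imwrite('pics/f.png',np.hstack([cv2.resize(a[220:350,220:350],(390,390),interpolation=2),cv2.resize(o[280:350,280:350],(390,390),interpolation=2)]))"
```

```text
17.5167 [ 0.449  -0.0584  0.1643] [0.2353 0.9998 0.1614]
```

View pics/f.png

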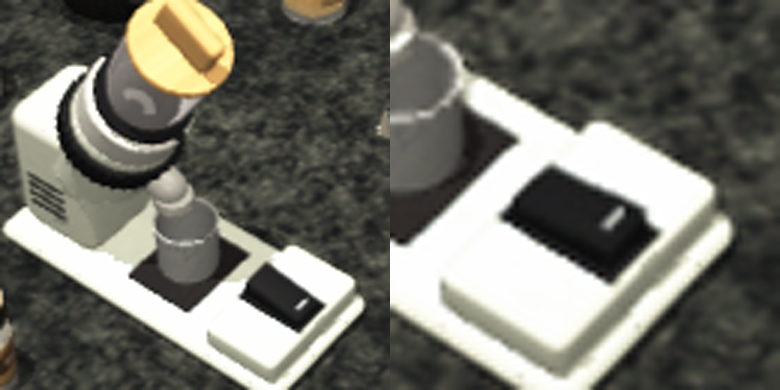

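The rocker's front end is down (mark moved from (320,319) to (320,321) in the image, rear end raised). The hopper is unchanged in its lock. Handing in.

```bash
python3 -c "
from cell import ctrl
print(ctrl.job_done())"
```

```text
the job is handed in; nothing more can be done
None
```

The hopper is locked in the throat and the rocker is switched on, as far as the last pictures and force readings show. I handed the job in at about 18 s and no verdict came back.

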